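# Re-divide the bead organiser for a long and a short tube

## Task

Slide the organiser tray's divider along until one bay is long enough for the long storage tube and the other bay still takes the short one, then lay each tube flat in its own bay, lengthways along the tray, setting it down gently rather than dropping it. Either end may be the long one; leave the tape roll, the findings box and the bead jar where they are.

Things in the scene. Friction and masses are not known exactly. Their poses are not given: they have to be found in the camera images.
- tray: Open wooden organiser tray with a grey-green felt floor, fixed to the table. Its long direction is its y axis. Outside 126 (x) by 380 (y) mm, inside 110 (x) by 364 (y) mm, walls 8 mm thick, rim 44 mm above the table, inner floor 6 mm above the table. Origin at the centre of its underside, on the table top; z up.
- divider (a joint): Wooden cross board, 10 mm thick, parting the tray into two bays. It slides along the tray's y on rim saddles (36 mm long, tops 50.5 mm up, out to 67.5 mm either side) against about 2 N of friction and stays put. Value in m: its mid-plane on the tray's y axis, 0 at the middle, limits -0.16 to 0.16. The +y bay is 0.177 minus the value long, the -y bay 0.177 plus the value.
- divider_tab (a point): Finger tab in the middle of the divider board, rising over it: 10 mm thick (along the tray's y), 50 mm wide (along the tray's x), its top 64 mm above the table, the board's top edge beside it 45 mm. The point is at the middle of the thickness, 54 mm above the table; axes as the tray's. It can be pinched from above, one finger in each bay, or pushed from one side.
- long_tube_center (a point): Centre of the long storage tube: 240 mm long overall along its own y axis (the same either way round), clear round barrel 18 mm in diameter with copper wire inside, and a grey square end cap 22 by 22 mm, 10 mm long at either end, on which it lies level: its centre is 11 mm above what it lies on. About 90 g.
- short_tube_center (a point): Centre of the short storage tube: same make as the long one but 90 mm long overall along its own y axis, with dark beads inside; barrel 18 mm in diameter, caps 22 by 22 by 10 mm, centre 11 mm above what it lies on. About 40 g.
- tape: Bystander: roll of blue masking tape lying flat, 92 mm in diameter, 24 mm high; origin at the centre of its underside.
- findings_box: Bystander: clear lidded box of small metal findings, 64 by 87 by 30 mm; origin at the centre of its underside.
- bead_jar: Bystander: small amber bead jar with a metal cap, 48 mm in diameter, 55 mm high; origin at the centre of its underside.
There are look-alikes about, which are no part of the job. What is shaped like the part that bears long_tube_center but green or purple is not meant. There is more than one size of the part that bears short_tube_center; the job needs the smaller.

How it is judged (in metres and radians):
On the way:
1. the divider stands where one bay takes the long tube and the other the short one ((value of joint divider between 0.058 and 0.092 m or value of joint divider between -0.092 and -0.058 m)), for 0.2 s.
At the end, for the whole second after the job is handed in: Divider 75 mm (+-17) off the tray's middle, to either end; long tube in the longer bay, short tube in the shorter, each wholly on its own side of the divider, flat on the floor (+-5 mm, 4 degrees), lengthways (within 17 degrees of the tray's long direction) and at rest (z of long_tube_center in the frame of tray between 0.012 and 0.022 m and x of long_tube_center in the frame of tray between -0.05 and 0.05 m and angle between long_tube_center's own y axis and vertical between 1.5 and 1.64 rad and angle between the y axis of each of long_tube_center, short_tube_center and the y axis of tray, either way round below 0.3 rad and linear speed of each of long_tube, short_tube below 0.02 m/s and z of short_tube_center in the frame of tray between 0.012 and 0.022 m and x of short_tube_center in the frame of tray between -0.05 and 0.05 m and angle between short_tube_center's own y axis and vertical between 1.5 and 1.64 rad and ((value of joint divider between 0.058 and 0.092 m and y of long_tube_center in the frame of tray between -0.067 and -0.033 m and y of short_tube_center in the frame of tray between 0.107 and 0.143 m) or (value of joint divider between -0.092 and -0.058 m and y of long_tube_center in the frame of tray between 0.033 and 0.067 m and y of short_tube_center in the frame of tray between -0.143 and -0.107 m)) and velocity of joint divider between -0.01 and 0.01 m/s); the robot touches nothing.
It fails at once if the long tube is dropped or thrown into the tray (faster than 0.75 m/s below the tray's rim; a fall of about 3 cm) (linear speed of long_tube above 0.75 m/s and x of long_tube_center in the frame of tray between -0.055 and 0.055 m and y of long_tube_center in the frame of tray between -0.182 and 0.182 m and z of long_tube_center in the frame of tray below 0.04 m).
It fails at once if the short tube is dropped or thrown into the tray (faster than 0.75 m/s below the tray's rim; a fall of about 3 cm) (linear speed of short_tube above 0.75 m/s and x of short_tube_center in the frame of tray between -0.055 and 0.055 m and y of short_tube_center in the frame of tray between -0.182 and 0.182 m and z of short_tube_center in the frame of tray below 0.04 m).
It fails at once if the tape roll is disturbed (moved more than 20 mm) (distance of tape from where it was at the start of the episode above 0.02 m).
It fails at once if the findings box is disturbed (moved more than 20 mm) (distance of findings_box from where it was at the start of the episode above 0.02 m).
It fails at once if the bead jar is disturbed (moved more than 20 mm) (distance of bead_jar from where it was at the start of the episode above 0.02 m).
It also fails if it takes over 64 s, if anything falls off the work surface, if the arm or the gripper's body presses on something with over 40 N, if the wrist force passes 120 N, or if a joint passes its speed limit or range.

## Robot

A 6-joint arm with a two-finger parallel gripper is mounted at the origin on the work surface. World frame = base frame: x ahead of the robot, y to its left, z up, the work surface at z = 0. Lengths are in m, angles in degrees, forces in N, time in s.
With the tool pointing down it reaches from about 0.4 to 0.825 m from the base axis. Payload 7 kg.
Tool frame: the origin (TCP) lies at the centre of the arm's flange, where the gripper is bolted on; the fingertips stand 178 mm ahead of it and the grasp point (between the pads) lies 159 mm ahead of it (tip_reach is the distance from the TCP to the fingertips, in m); z points along the fingers, y is the line along which they close (so a half turn about z gives the same grasp; the last joint's range is limited). The gripper opens to 88 mm and grips with 3 to 60 N. Pads are 19 mm wide; open, the fingers measure 130 mm over their backs; the gripper's body (78 mm by 193 mm) begins 47 mm behind the grasp point.
Start: joints at [-60.785, 20.546, 0.682, 0, -70.136, -16.507], TCP at [0.148, -0.658, 0.405] pointing down, gripper open.
Joint ranges: [-176.03, 176.03], [-82.01, 121.73], [-58.28, 71.71], [-173.87, 95.51], [-174.79, -0.11], [-173.66, 173.66]. Speed limits (degrees/s): [136.94, 136.94, 172.46, 180, 180, 180].

## Interface

Orientations are given as [roll, pitch, yaw] about the fixed x, y, z axes, in that order (R = Rz(yaw) Ry(pitch) Rx(roll)).
In Python, from plant import * gives the robot as it stands.
- The arm moves only by the shell command python3 -m handwheel 'ROWS'. ROWS is JSON, a list of rows, each a list of 7 numbers: the opening, from -1 (shut) to 1 (fully open), then the shift along the tool's x, y, z as a fraction of full scale, then the turn, a rotation vector about the tool's x, y, z as a fraction of full scale. A call has 1 to 5 rows; each row shifts and turns the commanded pose from where the row before left it, along the tool's axes as they then stand; what a row does not reach is not made up. Full scale, the value 1, is 0.025 m for a shift and 6 degrees for a turn. A row lasts 1/8 s, in which the tool goes at most 62.5 mm and 10.7 degrees, less where a joint would pass 70% of its speed; a pose out of reach is approached as far as the arm can. A call with a number of a shift or a turn outside -1 to 1 is refused whole. A call with a gripper value outside its range is refused whole. The fingers move at their own pace and stop on an object; the grip force is fixed at half the most. Time passes only in rows, so rows that do not move let the fingers close. It gives the time, the measured TCP pose, the force, the opening and the grip force at its end, in the units of the state.
- get_obs(): the state, without advancing time (a new reading comes with each control period).
- snapshot(name): name is "side" or "top"; returns a dict with "color" (384x512x3 uint8, red, green, blue), "fx", "fy", "cx", "cy" (pixels), "k1" (the pictures are not rectified: a ray, as slopes to the right and down, at radius r is drawn at 1 + k1 r^2 times it, then the intrinsics apply), "R" (3x3) and "t" (3): a world point X has camera coordinates R X + t. Camera axes: x right, y down, z forward; pixel columns grow to the right and rows downward; lengths in m; the calibration is good to about 2 mm. A picture is of the moment at which its call begins. There is no depth.
- close_job(): hands the job in; it is judged then, once.
The state is a dict: "clock": time; "joint_pos": joint angles; "qvel": joint speeds; "tau": joint torques, N m; "tool_pos": TCP position; "orientation": TCP orientation; "force": force on the tool from outside, world axes, zero at the start; "moment": the same for the moment, N m; "opening": finger opening in m; "gripper_force": force on a finger pad.
Only numpy, scipy, OpenCV 4.12 (cv2) and the standard library are available. Lean on these libraries where they do the work, as an engineer would, in place of code of your own. Each camera call takes 0.05 s, during which the arm holds its last target. There are 200 camera calls.

## Working session

There is one attempt and no reset: what is moved stays moved. The work goes in short steps, Python scripts to look and compute and a shell command to move; the robot and the scene stay as the last step left them, time stands still between calls to the robot, and variables do not carry over. Pictures are saved under pics/ and viewed, at most 11 in all, crops included, and the job is handed in when it is done.

```bash
ls; mkdir -p pics
cat > h.py <<'E'
from plant import *
import numpy as np, cv2
def snap(n,f):
    s=snapshot(n); cv2.imwrite('pics/'+f,cv2.resize(s['color'][:,:,::-1],(800,600),interpolation=cv2.INTER_CUBIC)); np.save('pics/'+f+'.npy',s,allow_pickle=True); return s
def ray(s,u,v):
    K=np.array([[s['fx'],0,s['cx']],[0,s['fy'],s['cy']],[0,0,1.]])
    p=cv2.undistortPoints(np.array([[[u,v]]],float),K,np.array([s['k1'],0,0,0.]))[0,0]
    # k1 acts on undistorted radius, as in OpenCV
    R=np.array(s['R']);t=np.array(s['t']); return -R.T@t, R.T@np.array([p[0],p[1],1])
def at(s,u,v,z):
    c,d=ray(s,u,v); return c+d*(z-c[2])/d[2]
def proj(s,X):
    K=np.array([[s['fx'],0,s['cx']],[0,s['fy'],s['cy']],[0,0,1.]])
    return cv2.projectPoints(np.array(X,float).reshape(-1,1,3),cv2.Rodrigues(np.array(s['R'],float))[0],np.array(s['t'],float),K,np.array([s['k1'],0,0,0.]))[0][:,0]
E
python3 - <<'E'
from h import *
for n in('top','side'):
    s=snap(n,n+'0.png'); print(n,s['fx'],s['k1'],-np.array(s['R']).T@s['t'])
o=get_obs();print(o)
E
```

```text
pics
top 416.74828939053 -0.031392257385386035 [ 0.39702962 -0.01078868  1.24538326]
side 399.613440765904 -0.10893350469669819 [0.25759058 0.6983181  0.87863911]
{'clock': 0.1, 'joint_pos': array([-6.07848993e+01,  2.05874919e+01,  6.38944679e-01, -1.61541205e-02,
       -7.01352704e+01, -1.65071655e+01]), 'qvel': array([ 0.15810239, -0.13913023,  0.16012695,  0.0725974 , -0.06683717,
       -0.06130689]), 'tau': array([-1.52602523e-03, -5.84161627e+01,  2.93753922e+01,  7.01563016e+00,
        1.02089092e-02, -5.86964052e-05]), 'tool_pos': array([ 0.14844721, -0.65830261,  0.40381874]), 'orientation': array([ 1.79915322e+02, -9.25674205e-03, -1.67297558e+02]), 'force': array([-0.56863133, -0.13913999,  0.42509502]), 'moment': array([ 0.04171218, -0.01975783, -0.01383546]), 'gripper_force': 0.0, 'opening': 0.08749072895103034}
```

View pics/top0.png

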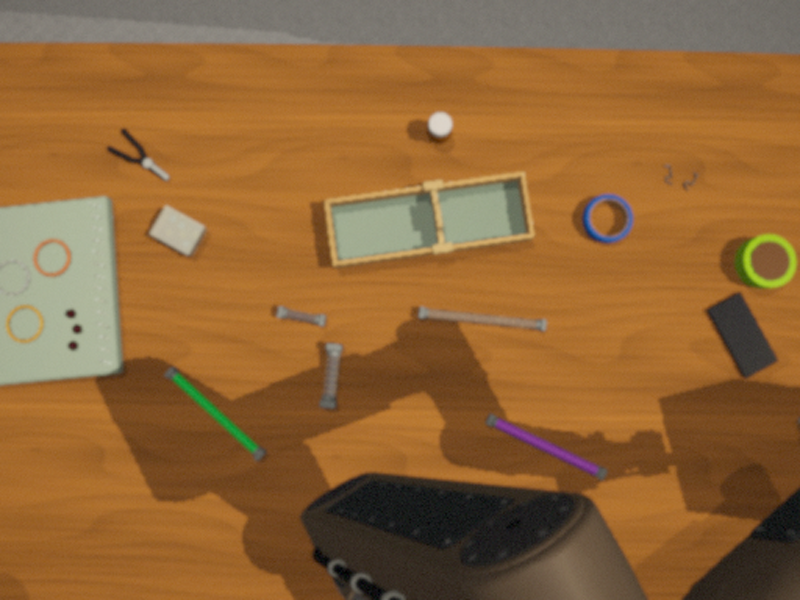

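View pics/side0.png

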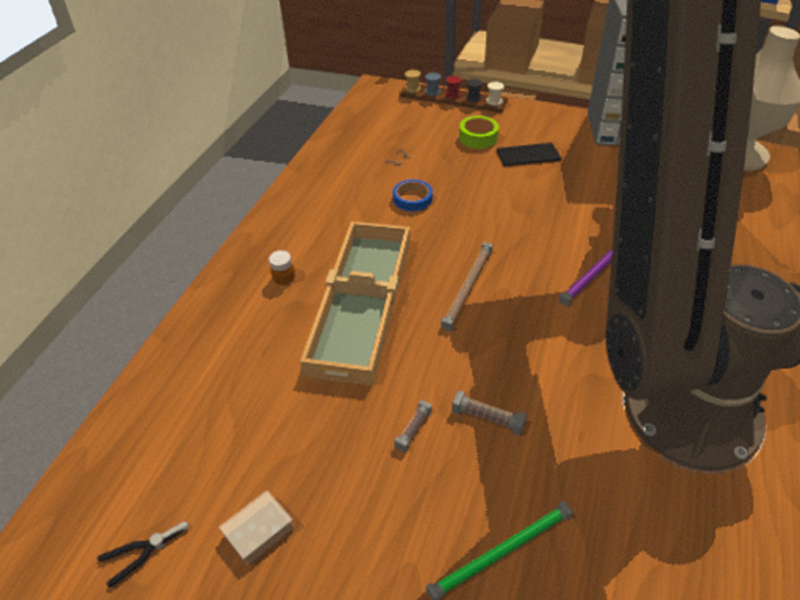

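Candidates for the long tube, in top-picture pixels, are the clear/copper one (482,319), the green (215,415) and the purple (547,447). I choose the clear one. For the short tube they are (301,317) and (331,377), and the smaller looks like (301,317). The tray runs (327–533, 175–265) with the divider at (438,218). I'll check the choice in an enlarged crop.

Run:
```python
from h import *
s=np.load('pics/top0.png.npy',allow_pickle=True).item()
c=s['color'][105:265,170:360,::-1]
cv2.imwrite('pics/crop0.png',cv2.resize(c,None,fx=4,fy=3.75*4/3.75*0.925,interpolation=cv2.INTER_CUBIC)) if 0 else cv2.imwrite('pics/crop0.png',cv2.resize(c[:145],None,fx=4,fy=4,interpolation=cv2.INTER_CUBIC))
```

```text
(no output)
```

View pics/crop0.png

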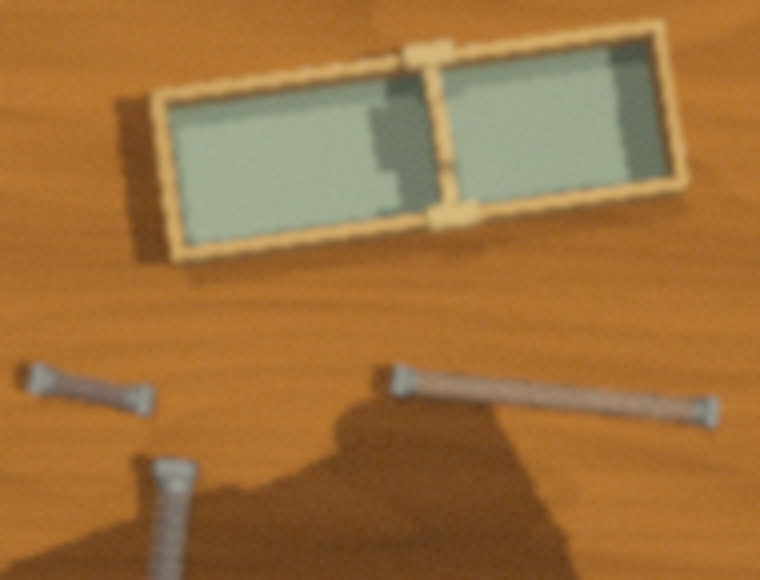

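Run:
```python
from h import *
s=np.load('pics/top0.png.npy',allow_pickle=True).item()
f=lambda u,v,z: at(s,(u+.5)/4-.5+170,(v+.5)/4-.5+105,z)[:2]
C=[f(*p,.044) for p in[(152,92),(662,22),(687,187),(177,262)]]
ctr=np.mean(C,0); y=(C[0]+C[3]-C[1]-C[2])/2; print('tray',ctr,np.linalg.norm(y),np.linalg.norm(C[0]-C[3]),'yaw of y axis from +y',np.degrees(np.arctan2(-y[0],y[1])))
d=(f(428,53,.0505)+f(453,215,.0505))/2; print('div',d,(d-ctr)@y/np.linalg.norm(y))
for n,a,b in[('long',(403,381),(708,411)),('short',(42,380),(143,399))]:
    A,B=f(*a,.018),f(*b,.018); v=A-B; print(n,(A+B)/2,np.linalg.norm(v)+.01,np.degrees(np.arctan2(-v[0],v[1])))
for n,p,z in[('tape',(608,218),.024),('jar',(440,125),.055),('box',(177,231),.03)]: print(n,at(s,p[0]*.64,p[1]*.64,z)[:2])
```

```text
tray [ 0.62704592 -0.05652912] 0.3763100406816253 0.12674185215652484 yaw of y axis from +y 9.122477802785832
div [ 0.63084421 -0.0711209 ] -0.015009418467345574
long [ 0.44310217 -0.15983065] 0.235537369525202 -4.679632318327693
short [0.44218534 0.18137017] 0.08609687782354594 -9.631195070213806
tape [ 0.63721674 -0.39770182]
jar [ 0.80234369 -0.07432658]
box [0.59805747 0.42026737]
```

The crop confirms it: the clear copper tube has its ends at crop (403,381) and (708,411), and the smaller short tube at (42,380)–(143,399). The tray's divider is about 15 mm to -y. I'll slide the divider to +75 mm, so the long tube goes in the -y bay.

```bash
cat >> h.py <<'E'
from scipy.spatial.transform import Rotation as Ro
def plan(x,y,z,yaw,n):
    o=get_obs(); p=o['tool_pos']; e=o['orientation']; R=Ro.from_euler('xyz',e,degrees=True); G=Ro.from_euler('xyz',[180,0,yaw],degrees=True)
    rv=(R.inv()*G).as_rotvec()/n; A=sum((R*Ro.from_rotvec(rv*(k+ROTFIRST))).as_matrix() for k in range(n))
    s=np.linalg.solve(A,np.array([x,y,z])-p)
    print('n',n,'pos',p.round(4),e.round(2),'open',round(o['opening'],4),'F',o['force'].round(1)); print('row',np.r_[s/.025,np.degrees(rv)/6].round(3), 't',o['clock'])
ROTFIRST=0
E
python3 -c "
from h import *
plan(.631,-.071,.30,-170.9,35)"
```

```text
n 35 pos [ 0.1484 -0.6583  0.4038] [ 1.7992e+02 -1.0000e-02 -1.6730e+02] open 0.0875 F [-0.6 -0.1  0.4]
row [-0.669  0.554  0.119  0.    -0.     0.017] t 0.1
```

```bash
python3 -m handwheel '[[1,-0.669,0.554,0.119,0,0,0.017],[1,-0.669,0.554,0.119,0,0,0.017],[1,-0.669,0.554,0.119,0,0,0.017],[1,-0.669,0.554,0.119,0,0,0.017],[1,-0.669,0.554,0.119,0,0,0.017]]'
python3 -m handwheel '[[1,-0.669,0.554,0.119,0,0,0.017],[1,-0.669,0.554,0.119,0,0,0.017],[1,-0.669,0.554,0.119,0,0,0.017],[1,-0.669,0.554,0.119,0,0,0.017],[1,-0.669,0.554,0.119,0,0,0.017]]'
python3 -m handwheel '[[1,-0.669,0.554,0.119,0,0,0.017],[1,-0.669,0.554,0.119,0,0,0.017],[1,-0.669,0.554,0.119,0,0,0.017],[1,-0.669,0.554,0.119,0,0,0.017],[1,-0.669,0.554,0.119,0,0,0.017]]'
python3 -m handwheel '[[1,-0.669,0.554,0.119,0,0,0.017],[1,-0.669,0.554,0.119,0,0,0.017],[1,-0.669,0.554,0.119,0,0,0.017],[1,-0.669,0.554,0.119,0,0,0.017],[1,-0.669,0.554,0.119,0,0,0.017]]'
python3 -m handwheel '[[1,-0.669,0.554,0.119,0,0,0.017],[1,-0.669,0.554,0.119,0,0,0.017],[1,-0.669,0.554,0.119,0,0,0.017],[1,-0.669,0.554,0.119,0,0,0.017],[1,-0.669,0.554,0.119,0,0,0.017]]'
python3 -m handwheel '[[1,-0.669,0.554,0.119,0,0,0.017],[1,-0.669,0.554,0.119,0,0,0.017],[1,-0.669,0.554,0.119,0,0,0.017],[1,-0.669,0.554,0.119,0,0,0.017],[1,-0.669,0.554,0.119,0,0,0.017]]'
python3 -m handwheel '[[1,-0.669,0.554,0.119,0,0,0.017],[1,-0.669,0.554,0.119,0,0,0.017],[1,-0.669,0.554,0.119,0,0,0.017],[1,-0.669,0.554,0.119,0,0,0.017],[1,0,0,0,0,0,0]]'
python3 -c "
from h import *
plan(.631,-.071,.225,-170.9,5)"
```

```text
clock: 0.72
tool_pos: [0.2162, -0.5713, 0.3898]
orientation: [-180.0, 0.0, -167.8]
force: [0.2, 0.2, -0.1]
opening: 0.0878
gripper_force: 0.0
clock: 1.35
tool_pos: [0.2834, -0.4861, 0.375]
orientation: [-180.0, 0.0, -168.3]
force: [0.0, -0.4, -0.3]
opening: 0.0876
gripper_force: 0.0
clock: 1.98
tool_pos: [0.3513, -0.4016, 0.3601]
orientation: [-180.0, 0.0, -168.8]
force: [-0.5, -0.5, 0.0]
opening: 0.0877
gripper_force: 0.0
clock: 2.6
tool_pos: [0.42, -0.3177, 0.3452]
orientation: [-180.0, 0.0, -169.3]
force: [-0.1, -0.3, 0.4]
opening: 0.0877
gripper_force: 0.0
clock: 3.22
tool_pos: [0.4897, -0.2344, 0.3303]
orientation: [-180.0, 0.0, -169.8]
force: [0.3, -0.0, 0.4]
opening: 0.0874
gripper_force: 0.0
clock: 3.85
tool_pos: [0.5606, -0.1522, 0.3151]
orientation: [180.0, -0.0, -170.4]
force: [0.8, 0.1, -0.2]
opening: 0.0882
gripper_force: 0.0
clock: 4.47
tool_pos: [0.6176, -0.0862, 0.3029]
orientation: [180.0, -0.0, -170.7]
force: [-1.1, 0.3, -0.6]
opening: 0.0876
gripper_force: 0.0
n 5 pos [ 0.6176 -0.0862  0.3029] [ 1.8000e+02 -3.0000e-02 -1.7069e+02] open 0.0876 F [-1.1  0.3 -0.6]
row [-0.125  0.103  0.623  0.    -0.001  0.007] t 4.475
```

```bash
python3 -m handwheel '[[1,-0.125,0.103,0.623,0,0,0.007],[1,-0.125,0.103,0.623,0,0,0.007],[1,-0.125,0.103,0.623,0,0,0.007],[1,-0.125,0.103,0.623,0,0,0.007],[1,-0.125,0.103,0.623,0,0,0.007]]'
python3 -m handwheel '[[-1,0,0,0,0,0,0],[-1,0,0,0,0,0,0],[-1,0,0,0,0,0,0],[-1,0,0,0,0,0,0],[-1,0,0,0,0,0,0]]'
python3 -c "
from h import *
plan(.615,.0175,.225,-170.9,8)"
```

```text
clock: 5.1
tool_pos: [0.63, -0.0723, 0.2244]
orientation: [-180.0, -0.0, -171.0]
force: [-0.4, -0.3, 0.7]
opening: 0.0881
gripper_force: 0.0
clock: 5.72
tool_pos: [0.6299, -0.0724, 0.226]
orientation: [180.0, 0.0, -171.0]
force: [0.2, -0.2, -0.0]
opening: 0.0433
gripper_force: 0.0
n 8 pos [ 0.6299 -0.0724  0.226 ] [ 1.8000e+02  4.0000e-02 -1.7097e+02] open 0.0433 F [ 0.2 -0.2 -0. ]
row [ 0.003  0.456  0.005  0.     0.001 -0.002] t 5.725
```

```bash
python3 -m handwheel '[[-1,0,0,0,0,0,0],[-1,0,0,0,0,0,0],[-1,0,0,0,0,0,0],[-1,0,0,0,0,0,0],[-1,0,0,0,0,0,0]]'
python3 -m handwheel '[[-1,0,0,0,0,0,0],[-1,0,0.1,0,0,0,0],[-1,0,0.3,0,0,0,0],[-1,0,0.4,0,0,0,0],[-1,0,0.4,0,0,0,0]]'
python3 -m handwheel '[[-1,0,0.4,0,0,0,0],[-1,0,0.4,0,0,0,0],[-1,0,0.4,0,0,0,0],[-1,0,0.4,0,0,0,0],[-1,0,0.4,0,0,0,0]]'
python3 -m handwheel '[[-1,0,0.3,0,0,0,0],[-1,0,0.1,0,0,0,0],[-1,0,0,0,0,0,0]]'
python3 -c "
from h import *
plan(.615,.0175,.225,-170.9,1)"
```

```text
clock: 6.35
tool_pos: [0.6299, -0.0724, 0.2256]
orientation: [-180.0, -0.0, -171.0]
force: [-0.0, 0.8, -0.1]
opening: 0.0098
gripper_force: 30.0
clock: 6.98
tool_pos: [0.625, -0.042, 0.2256]
orientation: [-180.0, -0.0, -171.0]
force: [1.5, -2.7, -0.8]
opening: 0.0097
gripper_force: 30.0
clock: 7.6
tool_pos: [0.6171, 0.0072, 0.2256]
orientation: [-180.0, -0.0, -171.0]
force: [-0.2, -2.8, -0.5]
opening: 0.0103
gripper_force: 30.0
clock: 7.98
tool_pos: [0.6155, 0.0169, 0.2256]
orientation: [180.0, -0.0, -171.0]
force: [-1.9, 1.2, 0.4]
opening: 0.0094
gripper_force: 30.0
n 1 pos [0.6155 0.0169 0.2256] [ 1.7997e+02 -1.0000e-02 -1.7097e+02] open 0.0094 F [-1.9  1.2  0.4]
row [ 0.018  0.025  0.024  0.006 -0.002 -0.011] t 7.975
```

```bash
python3 -m handwheel '[[0.5,0,0,0,0,0,0],[0.5,0,0,0,0,0,0],[0.5,0,0,0,0,0,0],[0.5,0,0,0,0,0,0],[0.5,0,0,-0.5,0,0,0]]'
python3 -m handwheel '[[0.5,0,0,-1,0,0,0],[0.5,0,0,-1,0,0,0],[0.5,0,0,-1,0,0,0]]'
python3 -c "
from h import *
s=snap('top','top1.png')
plan(.443,-.160,.25,-94.7,15)"
```

```text
clock: 8.6
tool_pos: [0.6154, 0.0164, 0.2377]
orientation: [-180.0, -0.1, -171.0]
force: [0.1, 0.9, 0.9]
opening: 0.0542
gripper_force: 0.0
clock: 8.98
tool_pos: [0.6158, 0.0165, 0.315]
orientation: [180.0, 0.0, -171.0]
force: [0.1, 0.2, -0.4]
opening: 0.0654
gripper_force: 0.0
n 15 pos [0.6168 0.0165 0.3187] [-179.99    0.33 -170.92] open 0.0657 F [ 1.7 -0.2  3.8]
row [ 0.712 -0.01   0.181 -0.003  0.003 -0.847] t 9.025
```

View pics/top1.png

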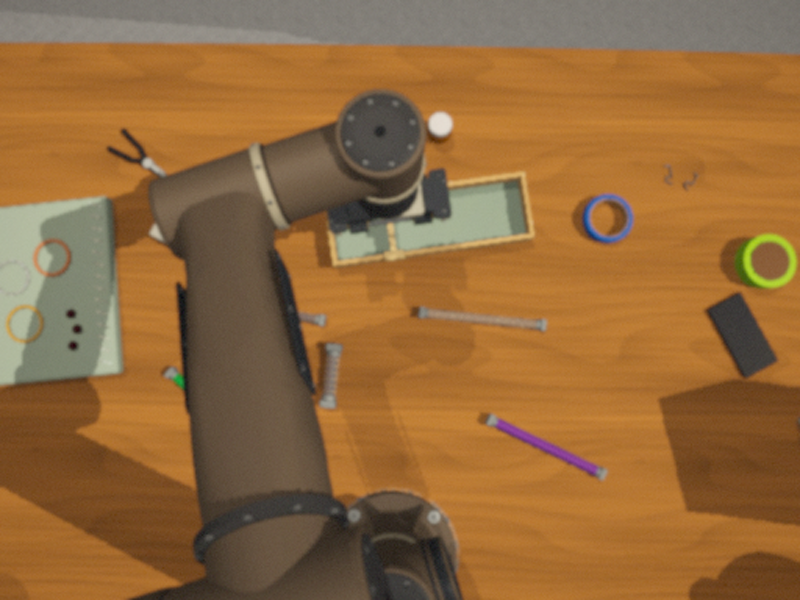

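The divider now stands near (390,225), and the long tube is still at (482,319). Next, the long tube.

```bash
python3 -m handwheel '[[0.5,0.712,-0.01,0.181,0,0,-0.847],[0.5,0.712,-0.01,0.181,0,0,-0.847],[0.5,0.712,-0.01,0.181,0,0,-0.847],[0.5,0.712,-0.01,0.181,0,0,-0.847],[0.5,0.712,-0.01,0.181,0,0,-0.847]]'
python3 -m handwheel '[[0.5,0.712,-0.01,0.181,0,0,-0.847],[0.5,0.712,-0.01,0.181,0,0,-0.847],[0.5,0.712,-0.01,0.181,0,0,-0.847],[0.5,0.712,-0.01,0.181,0,0,-0.847],[0.5,0.712,-0.01,0.181,0,0,-0.847]]'
python3 -m handwheel '[[0.5,0.712,-0.01,0.181,0,0,-0.847],[0.5,0.712,-0.01,0.181,0,0,-0.847],[0.5,0.712,-0.01,0.181,0,0,-0.847],[0.5,0.712,-0.01,0.181,0,0,-0.847],[0.5,0.712,-0.01,0.181,0,0,-0.847]]'
python3 -m handwheel '[[0.5,0,0,0,0,0,0]]'
python3 -c "
from h import *
plan(.443,-.160,.182,-94.7,5)"
```

```text
clock: 9.65
tool_pos: [0.5323, -0.0139, 0.2913]
orientation: [-180.0, 0.1, -145.4]
force: [1.0, -0.6, 0.2]
opening: 0.0657
gripper_force: 0.0
clock: 10.28
tool_pos: [0.4705, -0.0769, 0.2686]
orientation: [-179.9, 0.0, -120.0]
force: [-0.6, -0.5, 0.1]
opening: 0.0657
gripper_force: 0.0
clock: 10.9
tool_pos: [0.4418, -0.1605, 0.246]
orientation: [-179.9, 0.0, -94.6]
force: [0.6, -0.6, 0.3]
opening: 0.0655
gripper_force: 0.0
clock: 11.02
tool_pos: [0.4416, -0.1607, 0.2456]
orientation: [-180.0, -0.0, -94.8]
force: [-0.5, -0.3, -0.8]
opening: 0.0655
gripper_force: 0.0
n 5 pos [ 0.4416 -0.1607  0.2456] [-179.98   -0.    -94.83] open 0.0655 F [-0.5 -0.3 -0.8]
row [-0.006 -0.011  0.509 -0.001 -0.    -0.004] t 11.025
```

```bash
python3 -m handwheel '[[0.5,-0.006,-0.011,0.509,0,0,0],[0.5,-0.006,-0.011,0.509,0,0,0],[0.5,-0.006,-0.011,0.509,0,0,0],[0.5,-0.006,-0.011,0.509,0,0,0],[0.5,-0.006,-0.011,0.46,0,0,0]]'
python3 -m handwheel '[[-1,0,0,0,0,0,0],[-1,0,0,0,0,0,0],[-1,0,0,0,0,0,0],[-1,0,0,0,0,0,0],[-1,0,0,0,0,0,0]]'
python3 -m handwheel '[[-1,0,0,0,0,0,0],[-1,0,0,0,0,0,0],[-1,0,0,0,0,0,0]]'
python3 -c "
from h import *
snap('side','side2.png')
plan(.443,-.160,.29,-94.7,5)"
```

```text
clock: 11.65
tool_pos: [0.4432, -0.1592, 0.1818]
orientation: [180.0, -0.0, -94.7]
force: [-0.6, -1.1, -0.3]
opening: 0.0661
gripper_force: 0.0
clock: 12.28
tool_pos: [0.4432, -0.1594, 0.1831]
orientation: [-180.0, 0.0, -94.7]
force: [-0.1, 0.1, -0.5]
opening: 0.0208
gripper_force: 0.0
clock: 12.65
tool_pos: [0.4432, -0.1594, 0.183]
orientation: [-180.0, -0.0, -94.7]
force: [-1.2, 0.8, 4.3]
opening: 0.0172
gripper_force: 30.0
n 5 pos [ 0.4432 -0.1594  0.183 ] [-179.99   -0.    -94.74] open 0.0169 F [-1.5  0.2  5. ]
row [ 0.005  0.001 -0.856 -0.    -0.    -0.001] t 12.7
```

View pics/side2.png

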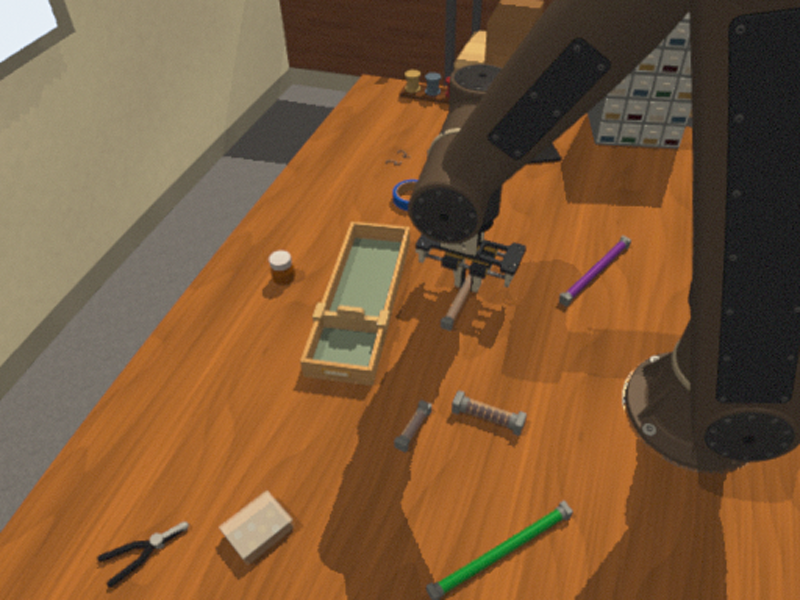

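Opening 17 mm and 30 N grip force say the tube is held; the side picture shows the fingers on its middle at (465,290). I'll lift it and carry it over the tray.

```bash
python3 -m handwheel '[[-1,0,0,-0.2,0,0,0],[-1,0,0,-0.6,0,0,0],[-1,0,0,-0.9,0,0,0],[-1,0,0,-0.9,0,0,0],[-1,0,0,-0.9,0,0,0]]'
python3 -m handwheel '[[-1,0,0,-0.6,0,0,0],[-1,0,0,-0.2,0,0,0],[-1,0,0,0,0,0,0]]'
python3 -c "
from h import *
plan(.636,-.1123,.285,-80.9,15)"
```

```text
clock: 13.32
tool_pos: [0.443, -0.1594, 0.2711]
orientation: [180.0, 0.0, -94.7]
force: [-0.2, 0.7, -0.9]
opening: 0.0172
gripper_force: 30.0
clock: 13.7
tool_pos: [0.443, -0.1593, 0.2903]
orientation: [-180.0, 0.0, -94.7]
force: [-0.3, 0.7, -1.3]
opening: 0.0173
gripper_force: 30.0
n 15 pos [ 0.443  -0.1593  0.2903] [-1.7999e+02  1.0000e-02 -9.4750e+01] open 0.0173 F [-0.3  0.7 -1.3]
row [-0.11  -0.519  0.014 -0.     0.    -0.154] t 13.7
```

```bash
python3 -m handwheel '[[-1,-0.11,-0.519,0.014,0,0,-0.154],[-1,-0.11,-0.519,0.014,0,0,-0.154],[-1,-0.11,-0.519,0.014,0,0,-0.154],[-1,-0.11,-0.519,0.014,0,0,-0.154],[-1,-0.11,-0.519,0.014,0,0,-0.154]]'
python3 -m handwheel '[[-1,-0.11,-0.519,0.014,0,0,-0.154],[-1,-0.11,-0.519,0.014,0,0,-0.154],[-1,-0.11,-0.519,0.014,0,0,-0.154],[-1,-0.11,-0.519,0.014,0,0,-0.154],[-1,-0.11,-0.519,0.014,0,0,-0.154]]'
python3 -m handwheel '[[-1,-0.11,-0.519,0.014,0,0,-0.154],[-1,-0.11,-0.519,0.014,0,0,-0.154],[-1,-0.11,-0.519,0.014,0,0,-0.154],[-1,-0.11,-0.519,0.014,0,0,-0.154],[-1,-0.11,-0.519,0.014,0,0,-0.154]]'
python3 -m handwheel '[[-1,0,0,0.7,0,0,0],[-1,0,0,0.7,0,0,0],[-1,0,0,0,0,0,0]]'
python3 -c "
from h import *
plan(.636,-.1123,.25,-80.9,1)
s=snapshot('top'); a=s['color'][80:200,200:360,::-1]
q=snapshot('side'); b=q['color'][120:255,180:290,::-1]
np.save('pics/p3.npy',{'t':s,'s':q},allow_pickle=True)
a=cv2.resize(a,(640,480),interpolation=2)[:400]; b=cv2.resize(b,(440,540),interpolation=2)
cv2.imwrite('pics/t3.png',a); cv2.imwrite('pics/s3.png',b)"
```

```text
clock: 14.32
tool_pos: [0.5097, -0.1487, 0.2883]
orientation: [180.0, -0.0, -90.1]
force: [-0.3, -0.1, -0.4]
opening: 0.0174
gripper_force: 30.0
clock: 14.95
tool_pos: [0.5739, -0.133, 0.2868]
orientation: [180.0, 0.0, -85.4]
force: [-0.2, -0.6, -1.0]
opening: 0.017
gripper_force: 30.0
clock: 15.58
tool_pos: [0.6368, -0.1121, 0.2851]
orientation: [180.0, 0.0, -80.8]
force: [-0.5, 0.0, -1.1]
opening: 0.0171
gripper_force: 30.0
clock: 15.95
tool_pos: [0.6347, -0.1126, 0.2474]
orientation: [179.7, 0.0, -80.9]
force: [0.8, 0.5, -0.6]
opening: 0.0171
gripper_force: 30.0
n 1 pos [ 0.6347 -0.1126  0.2474] [ 1.7973e+02  4.0000e-02 -8.0920e+01] open 0.0171 F [ 0.8  0.5 -0.6]
row [-0.003 -0.054 -0.105  0.046  0.006 -0.003] t 15.95
```

View pics/t3.png

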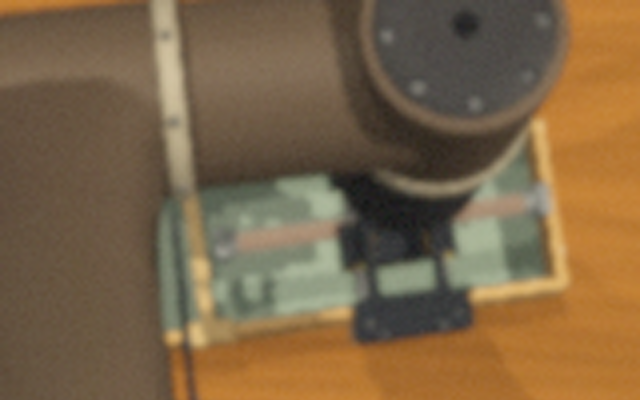

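View pics/s3.png

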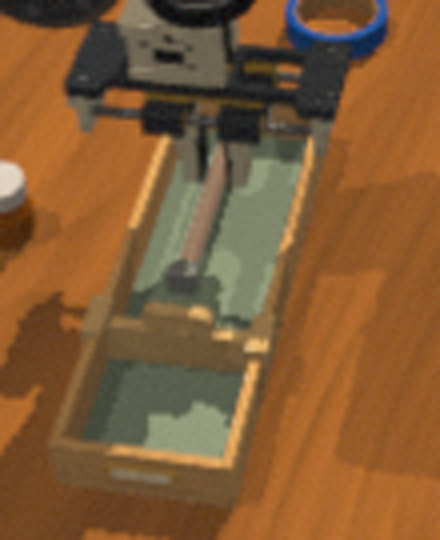

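Top crop: tube caps at (225,243) and (540,200). Side crop: the near cap at (183,275) hangs short of the divider, which lies at about y=315–340. Now to work out where the ends are along the tray.

Run:
```python
from h import *
d=np.load('pics/p3.npy',allow_pickle=True).item(); s=d['t']
f=lambda u,v,z: at(s,(u+.5)/4-.5+200,(v+.5)/4-.5+80,z)[:2]
ctr=np.array([.62705,-.05653]); th=np.radians(9.12); yv=np.array([-np.sin(th),np.cos(th)]); xv=np.array([np.cos(th),np.sin(th)])
T=lambda p:((p-ctr)@xv,(p-ctr)@yv)
for z in(.078,.084): print('caps',[np.round(T(f(*p,z)),4) for p in[(225,243),(540,200)]])
print('end wall outer', T(f(557,205,.044)), T(f(569,285,.044)),T(f(545,122,.044)))
print('board', T(f(198,262,.045)),'saddle',T(f(208,335,.0505)))
p=get_obs()['tool_pos'][:2]; print('tcp',T(p))
q=d['s']; w=proj(q,[.6155,.0169,.064]); print('tab pred in side crop',(w-[180,120])*4)
```

```text
caps [array([-0.0007,  0.0552]), array([-0.0018, -0.1708])]
caps [array([-0.0018,  0.0553]), array([-0.0029, -0.1695])]
end wall outer (np.float64(-0.0008958482416265243), np.float64(-0.18988317781998035)) (np.float64(-0.0604879077680539), np.float64(-0.18917311959561595)) (np.float64(0.061431946602105755), np.float64(-0.19099607583369482))
board (np.float64(-0.005531623341860714), np.float64(0.0758571506518769)) saddle (np.float64(-0.0603290497822245), np.float64(0.07622522405251421))
tcp (np.float64(-0.0002788166030041877), np.float64(-0.056690664956420056))
tab pred in side crop [[175.70005997 305.79985024]]
```

```bash
python3 -m handwheel '[[-1,-0.05,-0.03,0.4,0,0,0],[-1,0,0,0.5,0,0,0],[-1,0,0,0.5,0,0,0],[-1,0,0,0.4,0,0,0],[-1,0,0,0.2,0,0,0]]'
python3 -m handwheel '[[-1,0,0,0.1,0,0,0],[-1,0,0,0.04,0,0,0],[-1,0,0,0,0,0,0]]'
python3 -c "
from h import *
plan(.636,-.1123,.1895,-80.9,1)"
```

```text
clock: 16.68
tool_pos: [0.6363, -0.1111, 0.199]
orientation: [179.9, 0.0, -80.9]
force: [0.1, -0.1, -1.2]
opening: 0.0169
gripper_force: 30.0
clock: 17.05
tool_pos: [0.6367, -0.111, 0.1969]
orientation: [-180.0, -0.0, -80.9]
force: [0.3, -0.2, -0.9]
opening: 0.0171
gripper_force: 30.0
n 1 pos [ 0.6367 -0.111   0.1969] [-179.97   -0.    -80.88] open 0.0171 F [ 0.3 -0.2 -0.9]
row [ 0.047  0.035  0.296 -0.005 -0.     0.004] t 17.05
```

```bash
python3 -m handwheel '[[-1,0,0,0.12,0,0,0],[-1,0,0,0.1,0,0,0],[-1,0,0,0.04,0,0,0],[-1,0,0,0,0,0,0]]'
python3 -c "
from h import *
plan(.636,-.1123,.1895,-80.9,1)"
```

```text
clock: 17.55
tool_pos: [0.6365, -0.111, 0.19]
orientation: [180.0, -0.0, -80.9]
force: [-0.1, 0.1, -0.1]
opening: 0.0172
gripper_force: 30.0
n 1 pos [ 0.6365 -0.111   0.19  ] [179.99  -0.   -80.88] open 0.0172 F [-0.1  0.1 -0.1]
row [ 0.047  0.029  0.019  0.002 -0.     0.003] t 17.55
```

Touching down, with the weight now on the floor. Open part way and rise.

```bash
python3 -m handwheel '[[-0.3,0,0,0,0,0,0],[-0.3,0,0,0,0,0,0],[-0.3,0,0,0,0,0,0],[-0.3,0,0,-0.1,0,0,0],[-0.3,0,0,-0.4,0,0,0]]'
python3 -m handwheel '[[-0.3,0,0,-0.9,0,0,0],[-0.3,0,0,-0.9,0,0,0],[-0.3,0,0,-0.9,0,0,0],[0.3,0,0,-0.9,0,0,0]]'
python3 -c "
from h import *
plan(.442,.1814,.25,-99.6,17)
s=snapshot('side'); b=s['color'][120:270,180:300,::-1]
cv2.imwrite('pics/s4.png',cv2.resize(b,(480,600),interpolation=2))"
```

```text
clock: 18.18
tool_pos: [0.6363, -0.111, 0.2025]
orientation: [179.9, 0.0, -80.9]
force: [0.2, -0.0, -0.4]
opening: 0.0307
gripper_force: 0.0
clock: 18.68
tool_pos: [0.6365, -0.111, 0.2943]
orientation: [-179.9, -0.0, -80.9]
force: [-0.1, 0.4, 0.1]
opening: 0.0363
gripper_force: 0.0
n 17 pos [ 0.6365 -0.111   0.2943] [-1.7995e+02 -1.0000e-02 -8.0880e+01] open 0.0363 F [-0.1  0.4  0.1]
row [-0.694  0.456  0.104 -0.001  0.     0.184] t 18.675
```

View pics/s4.png

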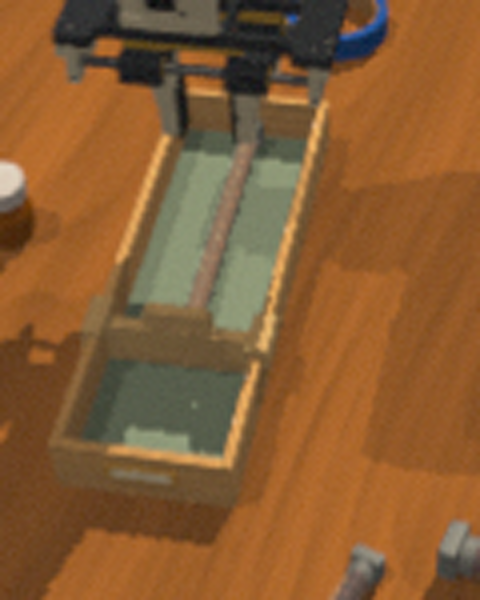

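The long tube lies on the floor of the far bay, from (245,145) down to behind the divider at (200,305). Now the short tube.

```bash
python3 -m handwheel '[[0.3,-0.694,0.456,0.104,0,0,0.184],[0.3,-0.694,0.456,0.104,0,0,0.184],[0.3,-0.694,0.456,0.104,0,0,0.184],[0.3,-0.694,0.456,0.104,0,0,0.184],[0.3,-0.694,0.456,0.104,0,0,0.184]]'
python3 -m handwheel '[[0.3,-0.694,0.456,0.104,0,0,0.184],[0.3,-0.694,0.456,0.104,0,0,0.184],[0.3,-0.694,0.456,0.104,0,0,0.184],[0.3,-0.694,0.456,0.104,0,0,0.184],[0.3,-0.694,0.456,0.104,0,0,0.184]]'
python3 -m handwheel '[[0.3,-0.694,0.456,0.104,0,0,0.184],[0.3,-0.694,0.456,0.104,0,0,0.184],[0.3,-0.694,0.456,0.104,0,0,0.184],[0.3,-0.694,0.456,0.104,0,0,0.184],[0.3,-0.694,0.456,0.104,0,0,0.184]]'
python3 -m handwheel '[[0.3,-0.694,0.456,0.104,0,0,0.184],[0.3,-0.694,0.456,0.104,0,0,0.184],[0.3,0,0,0,0,0,0]]'
python3 -c "
from h import *
plan(.442,.1814,.1825,-99.6,5)"
```

```text
clock: 19.35
tool_pos: [0.5691, -0.0313, 0.2802]
orientation: [-180.0, 0.0, -86.4]
force: [0.2, -0.1, -0.6]
opening: 0.0573
gripper_force: 0.0
clock: 19.98
tool_pos: [0.5102, 0.054, 0.2672]
orientation: [-179.9, 0.0, -92.0]
force: [-0.5, -0.3, 0.6]
opening: 0.0573
gripper_force: 0.0
clock: 20.6
tool_pos: [0.4596, 0.1447, 0.2542]
orientation: [-180.0, 0.0, -97.5]
force: [0.4, -0.0, -0.4]
opening: 0.0568
gripper_force: 0.0
clock: 20.98
tool_pos: [0.4419, 0.1825, 0.2489]
orientation: [-180.0, 0.0, -99.5]
force: [0.7, -0.8, -0.2]
opening: 0.0572
gripper_force: 0.0
n 5 pos [0.4419 0.1825 0.2489] [-1.7997e+02  4.0000e-02 -9.9540e+01] open 0.0572 F [ 0.7 -0.8 -0.2]
row [ 0.009 -0.002  0.531 -0.001  0.001  0.002] t 20.975
```

```bash
python3 -m handwheel '[[0.3,0.009,0,0.5,0,0,0],[0.3,0.009,0,0.55,0,0,0],[0.3,0.009,0,0.55,0,0,0],[0.3,0.009,0,0.55,0,0,0],[0.3,0.009,0,0.48,0,0,0]]'
python3 -m handwheel '[[-1,0,0,0,0,0,0],[-1,0,0,0,0,0,0],[-1,0,0,0,0,0,0],[-1,0,0,0,0,0,0],[-1,0,0,0,0,0,0]]'
python3 -m handwheel '[[-1,0,0,0,0,0,0],[-1,0,0,0,0,0,0],[-1,0,0,-0.2,0,0,0],[-1,0,0,-0.6,0,0,0],[-1,0,0,-0.9,0,0,0]]'
python3 -m handwheel '[[-1,0,0,-0.9,0,0,0],[-1,0,0,-0.9,0,0,0],[-1,0,0,-0.6,0,0,0],[-1,0,0,-0.2,0,0,0],[-1,0,0,0,0,0,0]]'
python3 -c "
from h import *
snap('side','side5.png')
ctr=np.array([.62705,-.05653]); th=np.radians(9.12); yv=np.array([-np.sin(th),np.cos(th)])
g=ctr+.1305*yv; print(g)
plan(g[0],g[1],.285,-80.9,12)"
```

```text
clock: 21.6
tool_pos: [0.4419, 0.1803, 0.1814]
orientation: [180.0, -0.0, -99.7]
force: [0.1, 0.5, 0.0]
opening: 0.057
gripper_force: 0.0
clock: 22.22
tool_pos: [0.442, 0.1806, 0.183]
orientation: [-180.0, 0.0, -99.6]
force: [-1.3, -0.1, 2.7]
opening: 0.0171
gripper_force: 30.0
clock: 22.85
tool_pos: [0.4417, 0.1802, 0.2252]
orientation: [179.9, -0.1, -99.7]
force: [0.8, 0.9, 0.0]
opening: 0.0171
gripper_force: 30.0
clock: 23.48
tool_pos: [0.4418, 0.1804, 0.2901]
orientation: [-180.0, 0.0, -99.7]
force: [-0.1, 0.8, -0.0]
opening: 0.0175
gripper_force: 30.0
[0.60636539 0.07232029]
n 12 pos [0.4417 0.1804 0.2897] [ 1.7997e+02 -2.0000e-02 -9.9660e+01] open 0.017 F [-0.3  0.5 -0.5]
row [ 0.351 -0.558  0.016  0.    -0.    -0.261] t 23.525
```

View pics/side5.png

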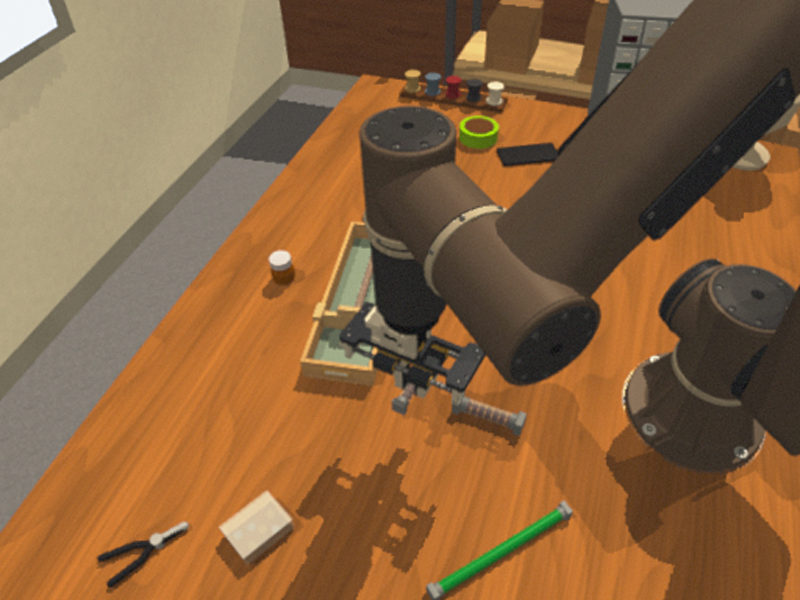

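The short tube is held, its cap at (402,402). Carry it over the near bay.

```bash
python3 -m handwheel '[[-1,0.351,-0.558,0.016,0,0,-0.261],[-1,0.351,-0.558,0.016,0,0,-0.261],[-1,0.351,-0.558,0.016,0,0,-0.261],[-1,0.351,-0.558,0.016,0,0,-0.261],[-1,0.351,-0.558,0.016,0,0,-0.261]]'
python3 -m handwheel '[[-1,0.351,-0.558,0.016,0,0,-0.261],[-1,0.351,-0.558,0.016,0,0,-0.261],[-1,0.351,-0.558,0.016,0,0,-0.261],[-1,0.351,-0.558,0.016,0,0,-0.261],[-1,0.351,-0.558,0.016,0,0,-0.261]]'
python3 -m handwheel '[[-1,0.351,-0.558,0.016,0,0,-0.261],[-1,0.351,-0.558,0.016,0,0,-0.261],[-1,0,0,0.5,0,0,0],[-1,0,0,0.9,0,0,0],[-1,0,0,0,0,0,0]]'
python3 -c "
from h import *
plan(.6064,.0723,.25,-80.9,1)
q=snapshot('side'); b=q['color'][150:270,170:290,::-1]
cv2.imwrite('pics/s6.png',cv2.resize(b,(600,600),interpolation=2))"
```

```text
clock: 24.15
tool_pos: [0.5064, 0.1285, 0.2871]
orientation: [179.9, -0.1, -91.8]
force: [0.1, -0.3, -0.2]
opening: 0.0171
gripper_force: 30.0
clock: 24.78
tool_pos: [0.5771, 0.0864, 0.2849]
orientation: [179.9, -0.0, -83.9]
force: [0.9, 1.1, -0.2]
opening: 0.0169
gripper_force: 30.0
clock: 25.4
tool_pos: [0.6052, 0.0724, 0.2475]
orientation: [179.7, -0.1, -80.9]
force: [0.2, -0.7, -1.0]
opening: 0.0171
gripper_force: 30.0
n 1 pos [0.6052 0.0724 0.2475] [ 1.7969e+02 -5.0000e-02 -8.0900e+01] open 0.0171 F [ 0.2 -0.7 -1. ]
row [ 0.014 -0.047 -0.102  0.052 -0.009 -0.001] t 25.4
```

View pics/s6.png

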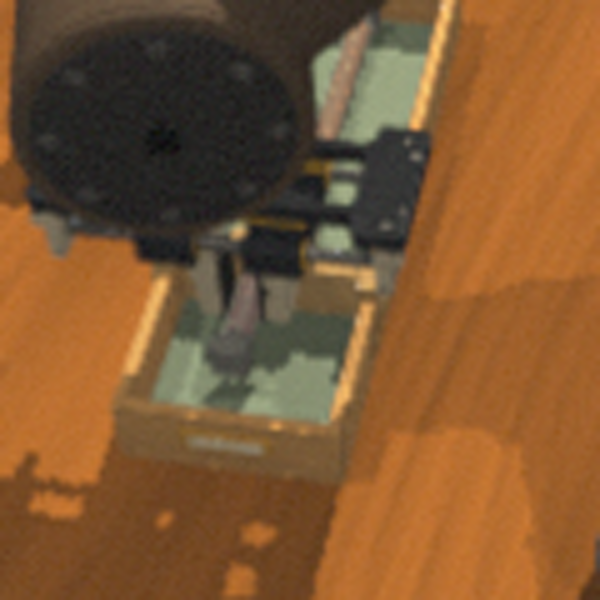

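Side crop: the short tube's near cap is at (232,345), over the bay and short of the end wall. One quick check of its position along the tray.

Run:
```python
from h import *
q=np.load('pics/side0.png.npy',allow_pickle=True).item()
ctr=np.array([.62705,-.05653]); th=np.radians(9.12); yv=np.array([-np.sin(th),np.cos(th)]); xv=np.array([np.cos(th),np.sin(th)])
for n,p,z in[('cap mid',(232,345),.078),('end wall outer top edge mid',(232,418),.044)]:
    w=at(q,p[0]/5+170,p[1]/5+150,z)[:2]-ctr; print(n,w@xv,w@yv)
```

```text
cap mid -0.0031727857743622185 0.16849532821924096
end wall outer top edge mid -0.00512480642831909 0.19029618920830532
```

```bash
python3 -m handwheel '[[-1,0,-0.04,0.4,0,0,0],[-1,0,0,0.5,0,0,0],[-1,0,0,0.5,0,0,0],[-1,0,0,0.4,0,0,0],[-1,0,0,0.2,0,0,0]]'
python3 -m handwheel '[[-1,0,0,0.12,0,0,0],[-1,0,0,0.1,0,0,0],[-1,0,0,0.1,0,0,0],[-1,0,0,0,0,0,0]]'
python3 -c "
from h import *
plan(.6064,.0723,.1895,-80.9,1)"
```

```text
clock: 26.08
tool_pos: [0.6075, 0.0728, 0.1994]
orientation: [179.9, -0.0, -80.9]
force: [0.7, 0.5, 0.1]
opening: 0.0174
gripper_force: 30.0
clock: 26.58
tool_pos: [0.6076, 0.0729, 0.1923]
orientation: [180.0, 0.0, -80.9]
force: [-0.8, -0.6, -1.3]
opening: 0.0172
gripper_force: 30.0
n 1 pos [0.6076 0.0729 0.1923] [180.     0.   -80.86] open 0.0172 F [-0.8 -0.6 -1.3]
row [0.014 0.052 0.113 0.    0.    0.007] t 26.575
```

```bash
python3 -m handwheel '[[-1,0,0,0.06,0,0,0],[-1,0,0,0.04,0,0,0],[-0.3,0,0,0,0,0,0],[-0.3,0,0,0,0,0,0],[-0.3,0,0,0,0,0,0]]'
python3 -m handwheel '[[-0.3,0,0,-0.1,0,0,0],[-0.3,0,0,-0.5,0,0,0],[-0.3,0,0,-1,0,0,0],[-0.3,0,0,-1,0,0,0],[-0.3,0,0,-1,0,0,0]]'
python3 -m handwheel '[[-0.3,0,1,-0.8,0,0,0],[-0.3,0,1,0,0,0,0],[-0.3,0,1,0,0,0,0],[-0.3,0,1,0,0,0,0],[-0.3,0,1,0,0,0,0]]'
python3 -m handwheel '[[-0.3,0,1,0,0,0,0],[-0.3,0,1,0,0,0,0],[-0.3,0,1,0,0,0,0],[-0.3,0,0,0,0,0,0],[-0.3,0,0,0,0,0,0]]'
python3 -c "
from h import *
s=snapshot('top'); q=snapshot('side'); np.save('pics/p7.npy',{'t':s,'s':q},allow_pickle=True)
a=cv2.resize(s['color'][100:180,195:350,::-1],None,fx=5,fy=5,interpolation=2)[:, :500]
a=cv2.resize(s['color'][105:180,200:350,::-1],(750,375),interpolation=2)
b=cv2.resize(q['color'][135:250,180:290,::-1],None,fx=2,fy=2,interpolation=2)
im=np.zeros((600,750,3),np.uint8); im[:375]=a; im[375:,:220]=b[:225]; cv2.imwrite('pics/p7.png',im)"
```

```text
clock: 27.2
tool_pos: [0.6077, 0.0729, 0.1899]
orientation: [-180.0, 0.0, -80.9]
force: [-0.5, 0.1, -0.1]
opening: 0.0305
gripper_force: 0.0
clock: 27.82
tool_pos: [0.6077, 0.0728, 0.2817]
orientation: [-179.9, 0.0, -80.8]
force: [0.2, -0.5, -0.4]
opening: 0.0309
gripper_force: 0.0
clock: 28.45
tool_pos: [0.4835, 0.0528, 0.3009]
orientation: [-179.9, 0.0, -80.9]
force: [0.9, -0.6, 0.4]
opening: 0.031
gripper_force: 0.0
clock: 29.08
tool_pos: [0.4107, 0.0413, 0.3008]
orientation: [-179.9, 0.0, -80.8]
force: [0.9, -0.6, 0.0]
opening: 0.0306
gripper_force: 0.0
```

View pics/p7.png

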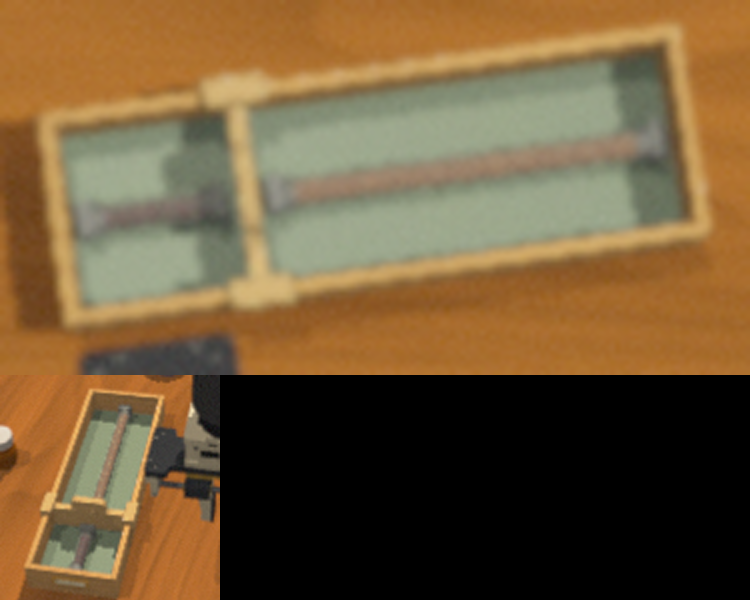

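Both tubes lie flat in their bays: long caps at (278,190) and (651,143), short caps at (92,217) and (218,203). The divider is at (250,190). That puts the divider at about +75 mm, the long tube at -53 mm and the short at +131 mm, and the arm is clear.

```bash
python3 -c "
from plant import *
print(close_job())"
```

```text
the job is handed in; nothing more can be done
None
```

I handed the job in after about 29 s on the robot's clock: in the last pictures the divider is at about +75 mm, with the long tube flat at -53 mm and the short tube flat at +131 mm along the tray. The judge's verdict was not shown.

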